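# Move a freshly painted front panel to the drying rack with a spatula

## Task

The front panel on the wooden spray board has just been painted, so nothing of the robot may touch it: take the cranked spatula from its rest, slide its blade under the panel between the two battens, lift it off level, and leave it lying flat and square across both rails of the drying rack. Then lay the spatula back in both forks of its rest, and only after that flip the lever of the switch box fully over to turn the fan on. Do not drop or tip the panel, and leave everything else on the bench alone.

Things in the scene. Friction and masses are not known exactly. Their poses are not given: they have to be found in the camera images.
- panel: grey-painted aluminium front panel, flat plate 84 (x) by 120 (y) by 4 mm, 110 g, with a window 22 by 52 mm centred 14 mm to +x of the middle and three dark screw marks in a row on the other side; origin at the centre of its underside. It lies level across the two battens of the spray board, its long side bridging them
- stand: fixed pine spray board 150 by 150 by 10 mm with two pine battens, 100 mm long along its x, 16 mm wide and 16 mm tall, centred at y = +50 and -50 mm: between them an 84 mm wide channel, open at both ends, under the panel. Its -x side faces the robot. Origin at the centre of the board's underside
- stand_top (a point): point midway between the battens at the height of their tops (26 mm above the bench), where the panel's underside rests; the channel below it is 16 mm high; same axes as the spray board
- rack: fixed drying rack: dark base plate 150 (x) x 130 (y) x 6 mm, four thin posts carrying two bright steel rails, 130 mm long along x, 8 x 8 mm, centred at y = +47 and -47 mm: 86 mm clear between them, nothing in between above the base plate, both ends open. Rail tops 60 mm above the bench. Its -x side faces the robot. Origin: centre of the base's underside
- rack_top (a point): point midway between the rails at the height of their tops, where the centre of the panel's underside should come to rest; same axes as the rack
- spatula: cranked spatula, 120 g, level in its rest, handle towards the robot. Steel blade 104 (x) x 56 (y) x 2.5 mm; 14 mm wide neck sloping up from the blade's rear (x -50 mm) to the handle; light wooden handle 18 x 18 mm, from x -85 to -205 mm, its midline 50 mm above the blade's underside. Origin: centre of the blade's underside (19 mm above the bench in the rest); x to the tip, z up
- spatula_grip (a point): centre of the spatula's handle, where to grip it across y (18 mm wide), 145 mm behind the blade's centre and 50 mm above the blade's underside
- spatula_tip (a point): middle of the blade's front edge, 52 mm ahead of the blade's centre
- rest: fixed black tool rest: base 130 (x) x 70 (y) x 8 mm, two upright forks, 8 mm thick, at x = +42 and -42 mm; each carries the handle's underside 60 mm above the bench between prongs 32 mm apart that rise to 74 mm. Fingers go down between the forks (76 mm clear). Origin: centre of the base's underside; x is the way the spatula points
- rest_seat (a point): where the centre of the handle (spatula_grip) is when the spatula lies in its rest: middle of the rest, 69 mm above the bench; same axes as the rest
- fan_switch_base: grey switch box 70 (x) by 50 (y) by 25 mm for the fan, fixed to the bench at the left, with a black-tipped toggle lever on top; origin at the centre of its underside; its x axis is the direction in which the lever is pushed to switch on
- fan_switch (a joint): the toggle lever: about 0 rad (leaning to the box's -x, towards the robot) is off, 1.0 rad (leaning to +x, away) is fully on; it stays where it is left
- fan_switch_tip (a point): centre of the 26 mm black ball at the tip of the toggle lever, 70 mm from the hinge (which lies 22 mm above the bench at the box's centre), so about 83 mm above the bench when off or on
- screwdriver: bystander: screwdriver lying on the bench, origin below its middle
- tape_roll: bystander: roll of paper tape lying flat, 84 mm across, 24 mm high
- paint_tin: bystander: small upright paint tin, 56 mm across, 60 mm high
- enclosure: bystander: open grey instrument case 65 by 100 by 32 mm lying on the bench
- sanding_block: bystander: cork sanding block 90 by 50 by 30 mm
- screw_dish: bystander: small steel dish 70 mm across, 25 mm high
- rotary_tool: bystander: grey rotary hand tool, about 185 mm long and 44 mm thick, lying on the bench
There are look-alikes about, which are no part of the job. Leave any orange or turquoise look-alike of the fan_switch_base alone.

How it is judged:
On the way, in this order (a step that is already met when the one before it is completed fails the run):
1. the panel is lifted level on the spatula's blade, clear of the spray board (height (world z) of panel above 0.05 m and contact force between panel and spatula above 0.2 N and contact force between panel and stand below 0.05 N and angle between panel's own z axis and vertical below 0.2 rad), for 0.2 s.
2. the panel lies flat and square across both rails of the rack, free of the spatula (contact force between panel and rack above 0.3 N and contact force between panel and spatula below 0.05 N and angle between panel's own z axis and vertical below 0.06 rad and distance between panel and rack_top below 0.03 m and angle between the x axis of panel and the x axis of rack_top, either way round below 0.25 rad), for 0.3 s.
3. the spatula lies in both forks of its rest, let go, with the fan still off (horizontal distance between spatula_grip and rest_seat below 0.025 m and z of spatula_grip in the frame of rest_seat between -0.006 and 0.006 m and angle between the x axis of spatula and the x axis of rest_seat, either way round below 0.25 rad and angle between spatula's own z axis and vertical below 0.08 rad and contact force between the fingers and spatula below 0.05 N and value of joint fan_switch below 0.4 rad), for 0.2 s.
4. the fan's lever is flipped over (value of joint fan_switch above 0.8 rad), for 0.2 s.
At the end, for the whole second after the job is handed in: Panel level on both rails, centre within 30 mm of rack_top, square within 0.25 rad, free of the spatula; spatula still and level in both forks, handle centre within 25 mm (height 6 mm) of rest_seat, aligned within 0.25 rad; lever beyond 0.8 rad (angle between panel's own z axis and vertical below 0.06 rad and distance between panel and rack_top below 0.03 m and angle between the x axis of panel and the x axis of rack_top, either way round below 0.25 rad and linear speed of each of panel, spatula below 0.02 m/s and contact force between panel and spatula below 0.05 N and horizontal distance between spatula_grip and rest_seat below 0.025 m and z of spatula_grip in the frame of rest_seat between -0.006 and 0.006 m and angle between the x axis of spatula and the x axis of rest_seat, either way round below 0.25 rad and angle between spatula's own z axis and vertical below 0.08 rad and value of joint fan_switch above 0.8 rad); the robot touches nothing.
It fails at once if the robot touches the wet panel (contact force between any of the fingers, the arm and panel above 0.3 N).
It fails at once if the panel is tipped by more than 0.4 rad (angle between panel's own z axis and vertical above 0.4 rad).
It fails at once if the panel drops below the battens' tops, onto the bench or a board (height (world z) of panel below 0.02 m).
It fails at once if a bystander is moved by more than 20 mm (distance of any of screwdriver, tape_roll, paint_tin, enclosure, sanding_block, screw_dish, rotary_tool from where it was at the start of the episode above 0.02 m).
It also fails if it takes over 67 s, if anything falls off the work surface, if the arm or the gripper's body presses on something with over 40 N, if the wrist force passes 120 N, or if a joint passes its speed limit or range.

## Robot

A 6-joint arm with a two-finger parallel gripper is mounted at the origin on the work surface. World frame = base frame: x ahead of the robot, y to its left, z up, the work surface at z = 0. Lengths are in m, angles in rad, forces in N, time in s.
With the tool pointing down it reaches from about 0.275 to 0.75 m from the base axis. Payload 10.2 kg.
Tool frame: the origin (TCP) lies midway between the tips of the shut fingers; the grasp point (between the pads) lies 19 mm behind it (env.hold_point_z is the distance from the TCP to the grasp point, in m); x points along the fingers, z is the direction in which the jaws open and shut, and the axes are right-handed (so a half turn about x gives the same grasp; the last joint's range is limited). The gripper opens to 85 mm and grips with 20 to 120 N. Pads are 22 mm wide; open, the fingers measure 114 mm over their backs; the gripper's body (76 mm by 85 mm) begins 54 mm behind the grasp point. The pads swing forward as they close: fully open they stand 13 mm farther back than shut.
Start: joints at [0.908, 0.313, 1.498, -0, 1.331, -0.223], TCP at [0.224, 0.475, 0.231] pointing down, gripper open.
Joint ranges: [-2.94, 2.94], [-0.97, 2.17], [0.19, 2.56], [-1.23, 4.37], [0.02, 3.11], [-2.88, 2.88]. Speed limits (rad/s): [2.39, 2.39, 3.01, 3.14, 3.14, 3.14].

## Interface

Orientations are given as a unit quaternion [x, y, z, w].
In Python, from bench import env, kinematics, monitor, eyes, job gives the robot as it stands. The module is installed in compiled form; this text tells all that it offers. Calls block until the motion is done:
- env.reach(position, orientation): joint-space move of the TCP to a pose.
- env.movel(position, velocity=0.15, frame=None, guard=None): straight line of the TCP; frame=None keeps the orientation; velocity is the mean speed in m/s. With guard (N) it stops when the force on the tool has changed by that much, and returns True; else False.
- env.set_joints(angles): joint-space move.
- env.release() and env.close_gripper(effort=None): open the fingers fully, or close them until they stop; effort is the grip in N (None keeps the last).
- env.hold(seconds).
- kinematics.ik(position, orientation): joint angles nearest the present ones, or None.
- monitor.sense(): the state.
- eyes.grab_frame(name): name is "scene" or "top"; returns a dict with "frame" (480x640x3 uint8, red, green, blue), "mtx" (3x3 intrinsics, pixels), "view" (4x4, takes a point from world to camera coordinates). Camera axes: x right, y down, z forward; pixel columns grow to the right and rows downward; lengths in m; the calibration is good to about 2 mm. A picture is of the moment at which its call begins. There is no depth.
A pose or a line that the arm cannot do raises env.MotionError and nothing moves.
- job.hand_in(): hands the job in, once; it reports no verdict.
The state is a dict: "clock": time; "joints": joint angles; "qvel": joint speeds; "joint_efforts": joint torques, N m; "position": TCP position; "ee_rot": TCP orientation; "contact_force": force on the tool from outside, world axes, zero at the start; "ft_torque": the same for the moment, N m; "finger_gap": opening from 0.0 (shut) to 1.0 (fully open).
Only numpy, scipy, OpenCV 4.12 (cv2) and the standard library are available. Lean on these libraries where they do the work, as an engineer would, in place of code of your own. Each camera call takes 0.05 s, during which the arm holds its last target. There are 200 camera calls.

## Working session

There is one attempt and no reset: what is moved stays moved. The work goes in short steps, each a Python script; the robot and the scene stay as the last script left them, time stands still between calls to the robot, and variables do not carry over. Pictures are saved under pics/ and viewed, about 8 in all and at most 12, crops included, and the job is handed in when it is done.

```bash
mkdir -p pics; python3 - <<'E'
from bench import env,kinematics,monitor,eyes,job
import cv2,numpy as np
for n in("scene","top"):
    d=eyes.grab_frame(n); cv2.imwrite(f"pics/{n}0.png",d["frame"][:,:,::-1]); print(n,d["mtx"].round(1).tolist(),d["view"].round(4).tolist())
s=monitor.sense(); print(s["clock"],s["position"],s["ee_rot"],s["finger_gap"],env.hold_point_z)
E
```

```text
scene [[488.1, 0.0, 315.4], [0.0, 488.1, 231.0], [0.0, 0.0, 1.0]] [[-0.8232, 0.5675, -0.0158, 0.377], [0.4645, 0.6573, -0.5934, -0.2394], [-0.3264, -0.4959, -0.8047, 1.5197], [0.0, 0.0, 0.0, 1.0]]
top [[529.1, 0.0, 321.5], [0.0, 529.1, 246.0], [0.0, 0.0, 1.0]] [[0.0099, -0.9999, 0.0113, 0.0499], [-0.998, -0.0106, -0.0624, 0.508], [0.0625, -0.0106, -0.998, 1.3321], [0.0, 0.0, 0.0, 1.0]]
0.1 [0.22338016 0.47486745 0.23080044] [-0.37902907  0.59739887  0.37877361  0.59664236] 0.992854853331904 0.0187
```

View pics/scene0.png

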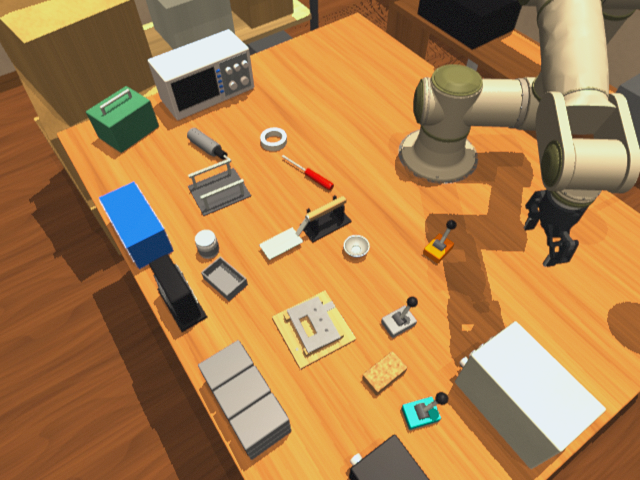

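View pics/top0.png

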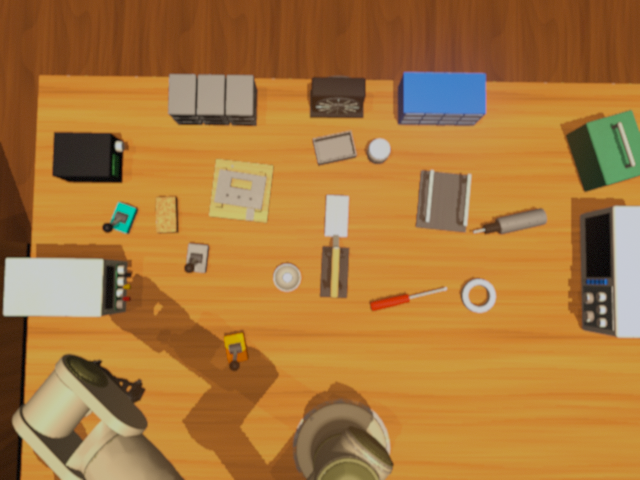

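Look-alikes of the switch (top view): grey (197,258), turquoise (122,217) and orange (235,350). The grey one fits the description. I'll confirm it in enlarged crops.

```bash
python3 - <<'E'
import cv2
t=cv2.imread("pics/top0.png")
a=cv2.resize(t[150:290,150:310],None,fx=5,fy=4.2857 if 0 else 5,interpolation=cv2.INTER_CUBIC)
cv2.imwrite("pics/c1.png",a[:600])
b=cv2.resize(t[160:310,310:480],None,fx=4,fy=4,interpolation=cv2.INTER_CUBIC)
cv2.imwrite("pics/c2.png",b)
E
```

```text
(no output)
```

View pics/c1.png

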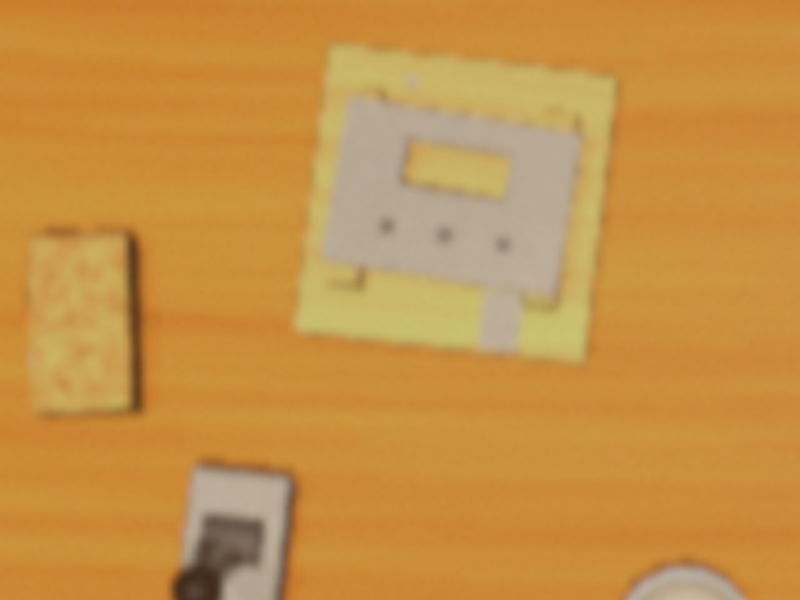

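View pics/c2.png

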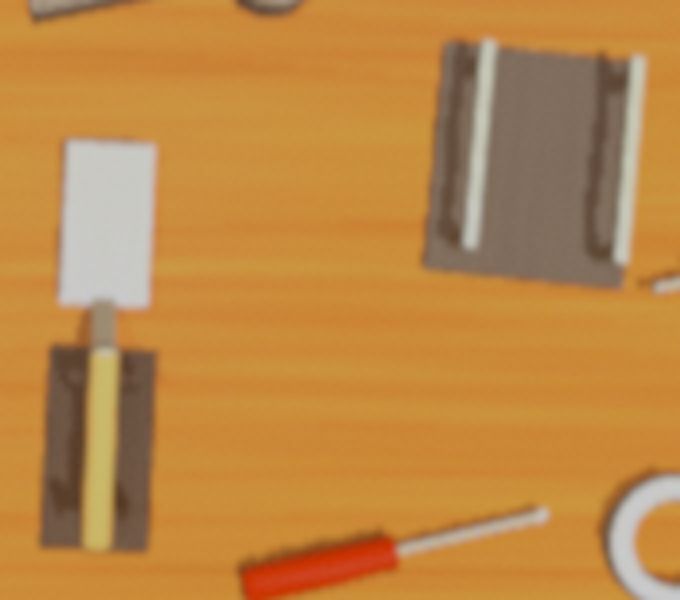

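```bash
cat > h.py <<'E'
import numpy as np,cv2
from scipy.optimize import least_squares
K={"top":np.array([[529.1,0,321.5],[0,529.1,246],[0,0,1]]),"scene":np.array([[488.1,0,315.4],[0,488.1,231],[0,0,1]])}
V={"scene":np.array([[-0.8232,0.5675,-0.0158,0.377],[0.4645,0.6573,-0.5934,-0.2394],[-0.3264,-0.4959,-0.8047,1.5197]]),
"top":np.array([[0.0099,-0.9999,0.0113,0.0499],[-0.998,-0.0106,-0.0624,0.508],[0.0625,-0.0106,-0.998,1.3321]])}
def proj(n,P):
    c=np.atleast_2d(P)@V[n][:,:3].T+V[n][:,3]; c=c@K[n].T; return c[:,:2]/c[:,2:]
def place(p,L):
    L=np.atleast_2d(L).astype(float); c,s=np.cos(p[2]),np.sin(p[2])
    return np.c_[p[0]+c*L[:,0]-s*L[:,1],p[1]+s*L[:,0]+c*L[:,1],L[:,2]]
def fit(n,L,px,x0=(.45,0,0)):
    r=least_squares(lambda p:(proj(n,place(p,L))-px).ravel(),x0); return r.x,np.abs(r.fun).max()
def ray(n,px,z):
    r=least_squares(lambda q:(proj(n,[q[0],q[1],z])[0]-px),(.45,0)); return r.x
def rect(a,b,z,cx=0): return [[cx+a/2,b/2,z],[cx+a/2,-b/2,z],[cx-a/2,-b/2,z],[cx-a/2,b/2,z]]
E
python3 - <<'E'
from h import *
np.set_printoptions(precision=4,suppress=True)
c1=lambda q:(np.array(q)+.5)/5-.5+[150,150]
c2=lambda q:(np.array(q)+.5)/4-.5+[310,160]
P={}
P['board']=fit("top",rect(.15,.15,.01),c1([(330,45),(616,77),(585,362),(296,331)]))
P['panel']=fit("top",rect(.084,.12,.03),c1([(352,97),(580,133),(553,298),(322,260)]))
P['rackbase']=fit("top",rect(.15,.13,.006)[3:]+rect(.15,.13,.006)[:1],c2([(424,265),(447,40)]))
P['rails']=fit("top",[[.065,.047,.06],[.065,-.047,.06],[-.065,-.047,.06],[-.065,.047,.06]],c2([(488,40),(639,57),(622,263),(470,248)]))
P['blade']=fit("top",rect(.104,.056,.0215),c2([(66,140),(156,145),(149,308),(59,303)]))
P['rest']=fit("top",rect(.13,.07,.008),c2([(52,346),(156,352),(149,550),(41,546)]))
P['spat']=fit("top",rect(.104,.056,.0215)+[[-.085,0,.078],[-.205,0,.078]],c2([(66,140),(156,145),(149,308),(59,303),(104,350),(97,549)]))
for k,v in P.items(): print(k,v)
print('spat grip',place(P['spat'][0],[-.145,0,.069]))
r=rect(.07,.05,.025)
sw=fit("top",r[:2],c1([(195,465),(293,475)])); print('sw',sw,'ball meas',ray("top",c1((197,585)),.083),'pred',place(sw[0],[-.034,0,.083]), 'scene ball',ray("scene",(412,302),.083))
# overlay on scene, zoomed
s=cv2.imread("pics/scene0.png"); x0,y0,f=180,140,3
im=cv2.resize(s[y0:340+0,x0:440],None,fx=f,fy=f,interpolation=cv2.INTER_CUBIC)
def dr(p,L,col):
    q=proj("scene",place(p,L)); q=((q-[x0,y0]+.5)*f-.5)
    cv2.polylines(im,[np.round(q).astype(np.int32)],True,col,1)
dr(P['board'][0],rect(.15,.15,.01),(0,0,255)); dr(P['panel'][0],rect(.084,.12,.03),(255,0,0))
dr(P['rails'][0],rect(.13,.102,.06),(0,0,255));dr(P['spat'][0],rect(.104,.056,.0215),(0,0,255));dr(P['rest'][0],rect(.13,.07,.008),(0,255,255))
dr(P['spat'][0],rect(.12,.018,.078,-.145),(255,0,0)); dr(sw[0],r,(0,0,255))
cv2.imwrite("pics/s1.png",im)
E
```

```text
board (array([ 0.6492,  0.2634, -0.0956]), np.float64(0.439663215432347))
panel (array([ 0.6491,  0.2632, -0.1502]), np.float64(0.5904457494069959))
rackbase (array([ 0.6293, -0.2592, -0.1029]), np.float64(0.47744735450302755))
rails (array([ 0.6286, -0.2582, -0.0907]), np.float64(0.250743157378281))
blade (array([ 0.5851,  0.0177, -0.0368]), np.float64(0.3362084311702347))
rest (array([ 0.4426,  0.0211, -0.0369]), np.float64(0.7072846245669666))
spat (array([ 0.5854,  0.0178, -0.0353]), np.float64(0.31290807856927927))
spat grip [[0.4405 0.0229 0.069 ]]
sw (array([ 0.4748,  0.3691, -0.0915]), np.float64(0.0671623788447846)) ball meas [0.4502 0.3742] pred [[0.4409 0.3722 0.083 ]] scene ball [0.4441 0.3737]
```

View pics/s1.png

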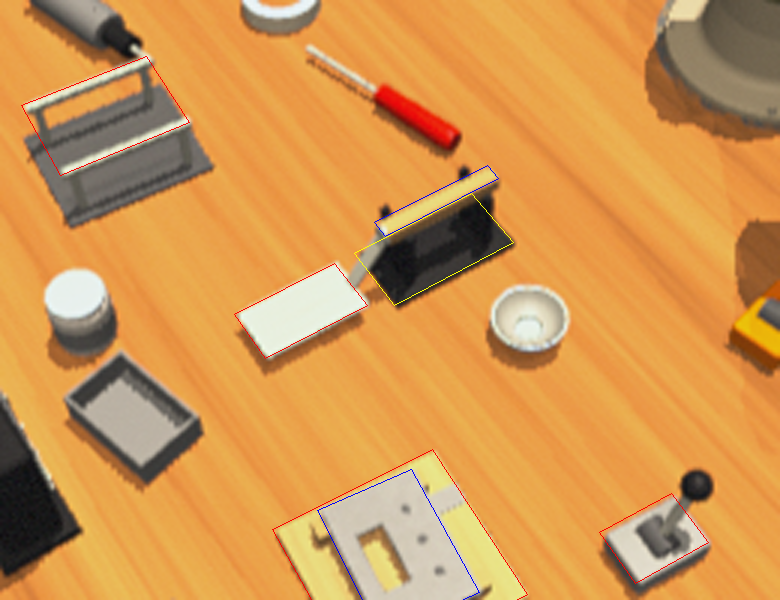

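The overlay matches the scene view to about 2 mm. The switch is confirmed as the grey box, with ball at crop (697,485). The grey patch on the board is just a flat smear. Next I check the path with IK and take the spatula.

```bash
cat >> h.py <<'E'
from scipy.spatial.transform import Rotation as R
from bench import env,kinematics,monitor,eyes,job
BOARD=np.array([.649,.2633,-.096]); RACK=np.array([.6288,-.2585,-.092]); SPAT=np.array([.5854,.0178,-.0355]); SW=np.array([.4755,.3700,-.0915])
ZG=.049
def quat(yaw,s=1):
    c,n=np.cos(yaw),np.sin(yaw); x=np.array([0,0,-1.]); z=s*np.array([-n,c,0]); return R.from_matrix(np.c_[x,np.cross(z,x),z]).as_quat()
def tcp(base,dx,bz):   # TCP for blade centre at dx along base x axis, underside height bz
    p=place(base,[dx-.145,0,0])[0]; p[2]=ZG+bz-.019; return p
def go(base,dx,bz,v=.15,**k): return env.movel(tcp(base,dx,bz),velocity=v,frame=quat(base[2],S),**k)
S=1
E
python3 - <<'E'
from h import *
np.set_printoptions(precision=2,suppress=True)
for s in(1,-1):
    for b,dx,z in((SPAT,0,.019),(SPAT,0,.12),(BOARD,-.14,.12),(BOARD,-.14,.016),(BOARD,0,.016),(BOARD,0,.11),(RACK,0,.11),(RACK,0,.045),(RACK,-.15,.045)):
        print(s,kinematics.ik(tcp(b,dx,z),quat(b[2],s)))
    print('sw',kinematics.ik(place(SW,[-.08,0,.075])[0],quat(SW[2],s)),kinematics.ik(place(SW,[.04,0,.075])[0],quat(SW[2],s)))
E
```

```text
1 [-0.21  0.39  1.95 -0.    0.81 -1.75]
1 [-0.21  0.22  1.85 -0.    1.07 -1.75]
1 [ 0.42  0.27  1.78 -0.    1.09 -1.05]
1 [ 0.42  0.44  1.88 -0.    0.83 -1.05]
1 [ 0.3   0.63  1.54 -0.    0.97 -1.18]
1 [ 0.3   0.51  1.46 -0.    1.17 -1.18]
1 [-0.68  0.44  1.57 -0.    1.13 -2.16]
1 [-0.68  0.52  1.63 -0.    0.99 -2.16]
1 [-0.89  0.28  2.02 -0.    0.84 -2.37]
sw [ 0.55  0.53  1.62 -0.    0.99 -0.93] [ 0.43  0.69  1.33 -0.    1.12 -1.05]
-1 [-0.21  0.39  1.95 -0.    0.81  1.39]
-1 [-0.21  0.22  1.85 -0.    1.07  1.39]
-1 [ 0.42  0.27  1.78 -0.    1.09  2.09]
-1 [ 0.42  0.44  1.88 -0.    0.83  2.09]
-1 [ 0.3   0.63  1.54 -0.    0.97  1.97]
-1 [ 0.3   0.51  1.46 -0.    1.17  1.97]
-1 [-0.68  0.44  1.57 -0.    1.13  0.98]
-1 [-0.68  0.52  1.63 -0.    0.99  0.98]
-1 [-0.89  0.28  2.02 -0.    0.84  0.77]
sw [ 0.55  0.53  1.62 -0.    0.99  2.21] [ 0.43  0.69  1.33 -0.    1.12  2.1 ]
```

```bash
cat > snap.py <<'E'
from h import *
def snap(n,tag,box,f,lines=()):
    im=cv2.cvtColor(eyes.grab_frame(n)["frame"],cv2.COLOR_RGB2BGR); cv2.imwrite(f"pics/{tag}_full.png",im)
    x0,y0,x1,y1=box; im=cv2.resize(im[y0:y1,x0:x1],None,fx=f,fy=f,interpolation=cv2.INTER_CUBIC)
    for L,c in lines:
        q=(proj(n,L)-[x0,y0]+.5)*f-.5; cv2.polylines(im,[np.round(q).astype(np.int32)],True,c,1)
    cv2.imwrite(f"pics/{tag}.png",im)
def blade(base,dx,bz):
    b=place(base,[dx,0,0])[0]; b[2]=base[2]
    return [(place(b,rect(.104,.056,bz+.0025)),(0,0,255)),(place(b,rect(.12,.018,bz+.059,-.145)),(255,0,0))]
def st():
    s=monitor.sense(); print(round(s["clock"],2),s["position"].round(4),s["contact_force"].round(2),s["ft_torque"].round(3),round(s["finger_gap"],3))
E
python3 - <<'E'
from snap import *
p=tcp(SPAT,0,.019)
env.reach(p+[0,0,.13],quat(SPAT[2])); st()
env.movel(p,velocity=.12); st()
env.close_gripper(effort=120); st()
go(SPAT,0,.10,.1); st()
go(BOARD,-.14,.10,.25); env.hold(.3); st()
snap("scene","s2",(240,160,500,360),3,blade(BOARD,-.14,.10))
E
```

```text
1.93 [0.4405 0.0235 0.1791] [-0.23  0.37 -0.18] [-0.032  0.009 -0.038] 1.002
3.17 [0.4409 0.0229 0.0495] [ 0.24 -0.43  0.08] [ 0.002 -0.012 -0.044] 0.995
3.81 [0.4406 0.023  0.0494] [-2.29  0.55  5.56] [0.052 0.263 0.036] 0.191
4.77 [0.4401 0.023  0.1294] [-0.02  0.13 -1.22] [ 0.005  0.051 -0.019] 0.187
6.33 [0.3655 0.2902 0.13  ] [-0.19  0.37 -1.61] [-0.006 -0.004 -0.022] 0.184
```

View pics/s2.png

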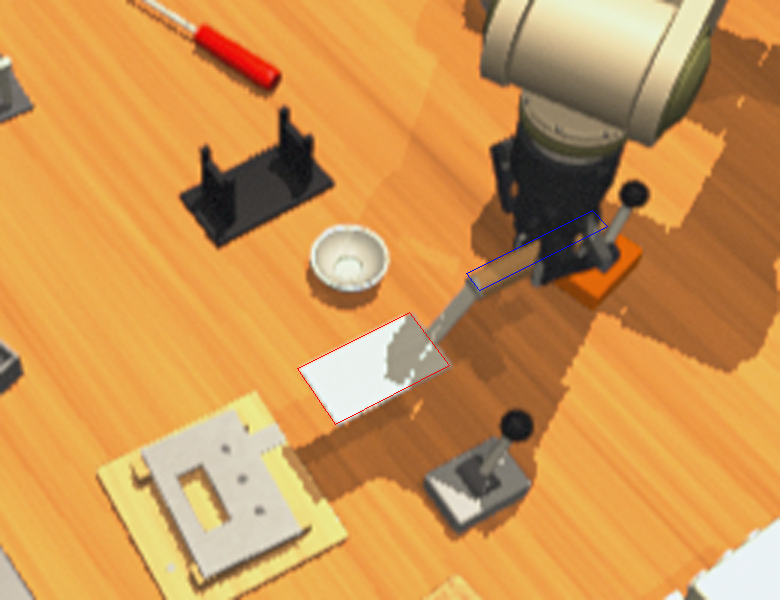

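The spatula sits in the grip as predicted, level to within a pixel. Next: descend, slide under with a guard, and lift.

```bash
python3 - <<'E'
from snap import *
go(BOARD,-.14,.016,.12); st()
g=go(BOARD,0,.016,.07,guard=4); st(); print("guard",g)
if not g:
    go(BOARD,0,.030,.02); st()
    go(BOARD,0,.060,.04); env.hold(.3); st()
    b=place(BOARD,[0,0,0])[0]; b[2]=-.15
    snap("scene","s3",(240,200,500,400),3,blade(BOARD,0,.06)[1:]+[(place(b,rect(.084,.12,.0665)),(0,255,0))])
E
```

```text
7.22 [0.3657 0.2908 0.0466] [ 0.37 -0.16 -2.57] [-0.008  0.051 -0.004] 0.185
9.38 [0.5045 0.2773 0.046 ] [-0.2  -0.09 -0.8 ] [ 0.016 -0.019 -0.019] 0.192
guard False
10.22 [0.5045 0.2772 0.0598] [-0.3   0.02 -2.61] [ 0.001  0.205 -0.049] 0.185
11.43 [0.5046 0.2772 0.0898] [ 0.3   0.03 -2.73] [0.002 0.237 0.019] 0.188
```

View pics/s3.png

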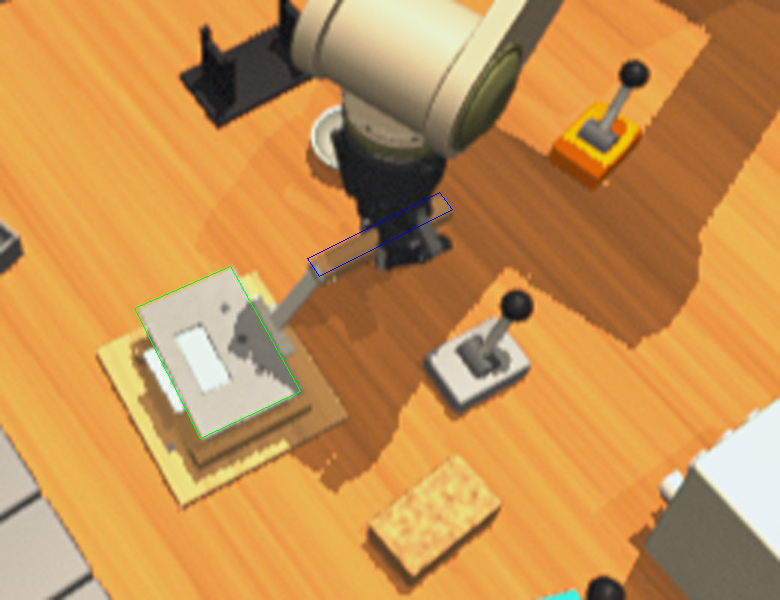

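The panel is level and centred, and matches the predicted outline. Next I carry it to the rack.

```bash
python3 - <<'E'
from snap import *
go(BOARD,0,.11,.06); go(RACK,0,.11,.12); env.hold(.3); st()
go(RACK,0,.066,.06); st()
go(RACK,0,.045,.02); env.hold(.2); st()
g=go(RACK,-.02,.045,.04,guard=5); st(); print("guard",g)
b=RACK.copy(); b[2]-=.054
snap("scene","s4",(150,110,410,310),3,blade(RACK,-.02,.045)[1:]+[(place(b,rect(.084,.12,.064)),(0,255,0))])
E
```

```text
17.27 [ 0.4844 -0.2451  0.14  ] [-0.54  0.49 -2.38] [0.066 0.19  0.048] 0.187
18.15 [ 0.4846 -0.2453  0.0963] [-0.35 -0.38 -2.56] [0.019 0.214 0.005] 0.192
19.55 [ 0.4845 -0.2452  0.0751] [ 0.13  0.67 -1.18] [0.02  0.071 0.026] 0.189
20.2 [ 0.4645 -0.2435  0.0751] [-0.29  0.39 -1.14] [-0.044  0.065  0.021] 0.187
guard False
```

View pics/s4.png

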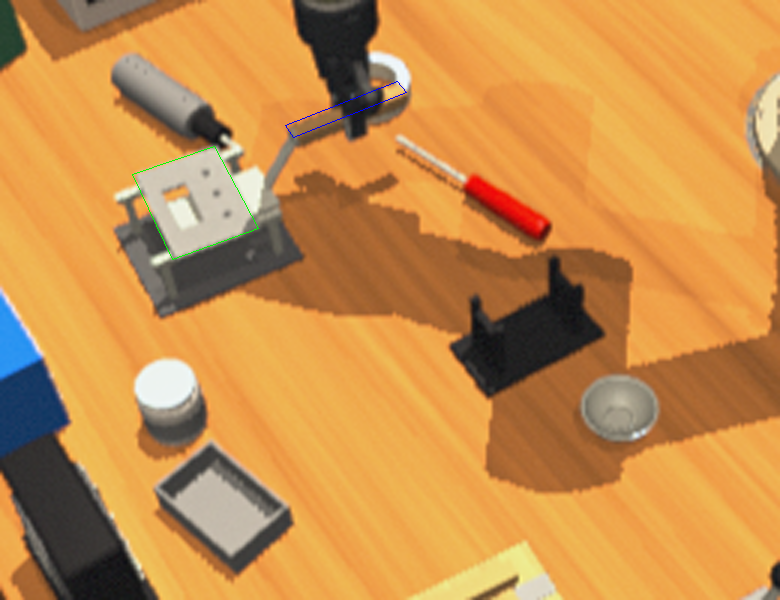

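```bash
python3 - <<'E'
from snap import *
print(go(RACK,-.155,.045,.1,guard=6)); st()
go(RACK,-.155,.11,.12); go(SPAT,0,.11,.2); env.hold(.2); st()
go(SPAT,0,.026,.1); go(SPAT,0,.019,.02,guard=6); st()
env.release(); env.hold(.2); st()
env.movel(tcp(SPAT,0,.019)+[0,0,.13],velocity=.15); st()
snap("scene","s5",(150,110,410,310),3,blade(SPAT,0,.019)+[(place(np.r_[RACK[:2],-.146],rect(.084,.12,.064)),(0,255,0))])
E
```

```text
False
21.75 [ 0.3304 -0.231   0.075 ] [ 0.46  0.26 -1.73] [-0.024  0.046 -0.05 ] 0.189
24.18 [0.4404 0.0225 0.14  ] [ 0.09  0.51 -0.79] [-0.005  0.068  0.002] 0.192
25.55 [0.4406 0.0229 0.0494] [-1.17  0.38  4.85] [ 0.054  0.149 -0.018] 0.186
26.43 [0.4402 0.023  0.049 ] [-0.48  0.57 -1.02] [0.003 0.007 0.004] 0.998
27.44 [0.4401 0.023  0.1783] [-0.15  0.2   0.34] [-0.013  0.044 -0.023] 1.0
```

View pics/s5.png

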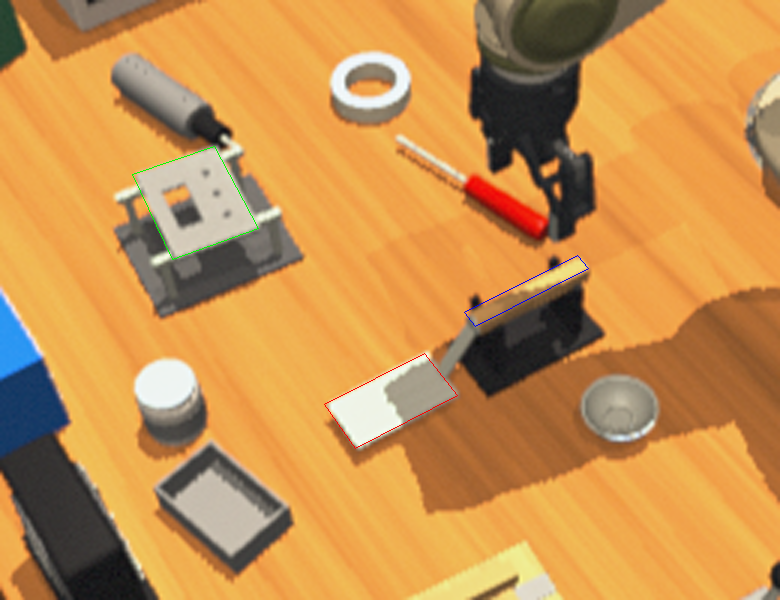

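Panel and spatula both match their predicted outlines. Now the lever.

```bash
python3 - <<'E'
from snap import *
q=quat(SW[2]); P=lambda dx,z: place(SW,[dx,0,z])[0]
env.close_gripper(effort=40)
env.movel(P(-.09,.18),velocity=.25,frame=q); env.movel(P(-.09,.07),velocity=.15); st()
g=env.movel(P(.022,.07),velocity=.08,guard=12); print(g); st()
env.movel(P(-.06,.07),velocity=.12); env.movel(P(-.10,.19),velocity=.2); st()
snap("scene","s6",(240,180,500,380),3)
E
```

```text
30.73 [0.3864 0.3784 0.0709] [-0.1  -0.18 -0.77] [ 0.062 -0.042 -0.013] 0.001
True
31.87 [0.4837 0.3688 0.0689] [-4.14  0.32  2.89] [0.13  0.691 0.015] 0.001
33.37 [0.3759 0.3788 0.1889] [-0.43 -0.74 -0.91] [-0.013 -0.049 -0.029] -0.002
```

View pics/s6.png

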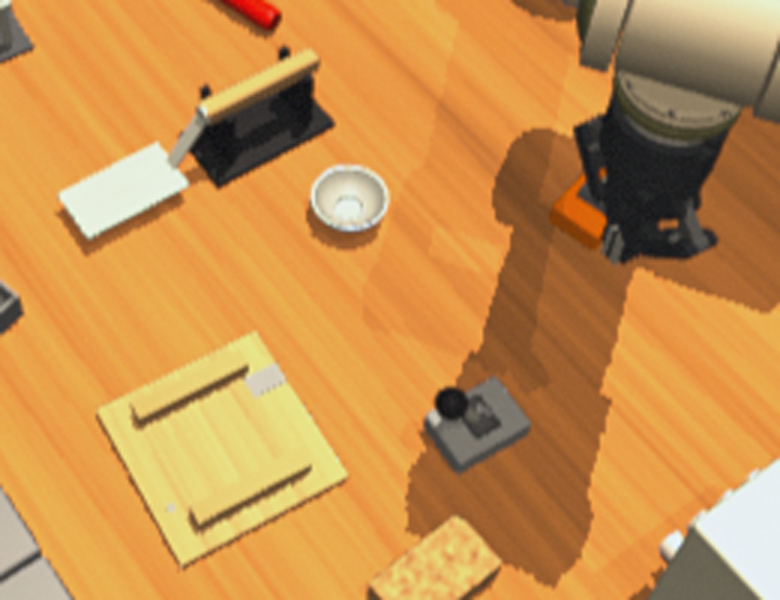

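```bash
python3 - <<'E'
from h import *
m=(np.array([452,404])+.5)/3-.5+[240,180]
for a in (.6,.8,.9,1.0): print(a,proj("scene",place(SW,[.07*np.sin(a-.5),0,.022+.07*np.cos(a-.5)]))-m)
E
```

```text
0.6 [[ 8.08864581 -6.89377161]]
0.8 [[ 2.94817468 -3.61623337]]
0.9 [[ 0.42509151 -1.82344745]]
1.0 [[-2.02737084  0.04468338]]
```

```bash
python3 -c "
from snap import *
job.hand_in(); st()"
```

```text
the job is handed in; nothing more can be done
the job is handed in; nothing more can be done
```

The job is done and handed in, after about 33 s on the robot's clock (limit 67 s). No verdict is reported.

I took the spatula from its rest, slid the blade under the panel without tripping the guard, lifted it level and laid it across both rack rails. I then put the spatula back in both forks and pushed the grey switch's lever over until the 12 N guard stopped it.

- **Panel:** in the last picture that showed it, taken before the lever push, it matched its predicted outline at the centre of the rack to about a pixel (about 3 mm). It is about 0.05 rad off square (limit 0.25) and clear of the spatula.
- **Spatula:** in the same picture it was back at its original pose in the rest to within about a pixel, and the picture after the push shows it still in both forks.
- **Lever:** I measured its angle from one picture only. The image column gives about 0.92 rad and the row about 1.0 rad, a small disagreement, but both are above the required 0.8. The guard tripped about where full travel was expected.
- **Bystanders and robot:** none of the bystanders in those last two pictures looks moved, though I did not measure them, and the gripper was clear of everything. A state reading after hand-in was refused, so there is no later check.

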